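Send the developed test cassette into the reader and start the reading

ROBOT

A 7-joint arm with a two-finger parallel gripper is mounted at the origin on the work surface. World frame = base frame: x ahead of the robot, y to its left, z up, the work surface at z = 0. Lengths are in m, angles in degrees, forces in N, time in s.
With the tool pointing down it reaches from about 0.425 to 0.875 m from the base axis. Payload 4.7 kg.
Tool frame: the origin (TCP) lies at the very end of the fingers, on their centre line; the grasp point (between the pads) lies 19 mm behind it (env.grip_point_offset is the distance from the TCP to the grasp point, in m); z points along the fingers, y is the line along which they close (so a half turn about z gives the same grasp; the last joint's range is limited). The gripper opens to 87 mm and grips with 3 to 60 N. Pads are 19 mm wide; open, the fingers measure 117 mm over their backs; the gripper's body (75 mm by 190 mm) begins 51 mm behind the grasp point.
Start: joints at [-70.64, 18.392, -4.016, 83.108, 1.295, 78.541, -3.26], TCP at [0.207, 0.616, 0.223] pointing down, gripper open.
Joint ranges: [-163.93, 163.93], [-17.29, 119.83], [-79.2, 71.16], [3.27, 140.29], [-89.18, 269.18], [5.43, 117.66], [-154.24, 154.24]. Speed limits (degrees/s): [147.25, 147.25, 180, 180, 180, 180, 180].

INTERFACE

Orientations are given as [roll, pitch, yaw] about the fixed x, y, z axes, in that order (R = Rz(yaw) Ry(pitch) Rx(roll)).
In Python, from cell import env gives the robot as it stands.
- The arm moves only by the tool jog_arm, never from a script. Its argument "motion" is a list of rows, each an object of numbers: "x", "y", "z": the shift along the tool's x, y, z in cm; "ax", "ay", "az": the turn, a rotation vector about the tool's x, y, z in degrees. In form: [{"x": .., "y": .., "z": .., "ax": .., "ay": .., "az": ..}, ...]. A call has exactly 5 rows; each row shifts and turns the commanded pose from where the row before left it, along the tool's axes as they then stand; what a row does not reach is not made up. A row lasts 1/10 s, in which the tool goes at most 50 mm and 8.59 degrees, less where a joint would pass 70% of its speed; a pose out of reach is approached as far as the arm can. A call is refused whole if a number of a shift passes 5 or a number of a turn 8.59, either way. A call with a gripper value outside its range is refused whole. "claw" is the gripper command: -1 is shut, 1 is fully open, values between are in proportion, set as the call begins (left out, the last holds). The fingers move at their own pace and stop on an object; "squeeze" is the grip in N (left out, the last holds). Time passes only in rows, so rows that do not move let the fingers close, or fill a call up. It gives the time, the measured TCP pose, the force, the opening and the grip force at its end, in the units of the state.
- env.get_obs(): the state, without advancing time (a new reading comes with each control period).
- env.read_camera(name): name is "side" or "top" or "wrist"; returns the picture (420x560x3 uint8, red, green, blue); there is no depth.
- env.camera_params(name): a dict with "fx", "fy", "cx", "cy" (pixels), "extrinsics" (4x4, takes a point from world to camera coordinates). Camera axes: x right, y up, looking along -z (the intrinsics and any distortion apply to the point x, -y, -z); pixel columns grow to the right and rows downward; lengths in m; the calibration is good to about 2 mm. The wrist camera is an equidistant fisheye: a pixel r from the principal point sees the ray r / f radians off the axis. A picture is of the moment at which its call begins: read the wrist's pose just before it. camera_params takes no time and is no camera call; for the wrist camera it gives the pose at the moment of the call.
- env.sign_off(): hands the job in; it is judged then, once.
The state is a dict: "time_s": time; "qpos": joint angles; "joint_velocities": joint speeds; "effort": joint torques, N m; "tool_pos": TCP position; "tool_rot": TCP orientation; "force": force on the tool from outside, world axes, zero at the start; "wrist_torque": the same for the moment, N m; "grip_width": finger opening in m; "grasp_force": force on a finger pad.
Only numpy, scipy, OpenCV 4.12 (cv2) and the standard library are available. Lean on these libraries where they do the work, as an engineer would, in place of code of your own. Each camera call takes 0.05 s, during which the arm holds its last target. There are 200 camera calls.

TASK

The test cassette with the red end has finished developing and is to be read: with the fingertips push the front of the reader drawer it lies in past its catch, without ramming it, and let go so that the drawer springs back a little and stays latched at its middle (reading) position; only then press the green start key. The drawer with the blue-ended cassette stays out, because that test is still developing. Lift nothing: both cassettes stay lying in their drawers, and the things standing round the reader stay where they are.

Things in the scene. Friction and masses are not known exactly. Their poses are not given: they have to be found in the camera images.
- reader: White and blue bench-top test reader, 280 wide, 220 deep, fixed. Origin: underside, middle of the front face (drawer side). x runs level into the machine (push direction), y to the left as seen facing its front, z up. A flat deck 60 mm high covers the front 105 mm; behind it a sloping screen rises to the 100 mm high rear. Drawers stick out of the front at y = +66 (left) and -66 mm (right).
- left_release (a point): Middle of the top of the small grey release key over the left drawer, 34 x 14 mm, 64 mm above the bench, 4 mm proud of the deck, 20 mm behind the reader's front face. Not needed: pressed 4 mm down (about 12 N) it unlatches that drawer, which springs out again.
- right_release (a point): Middle of the top of the small grey release key over the right drawer, 34 x 14 mm, 64 mm above the bench, 4 mm proud of the deck, 20 mm behind the reader's front face. Not needed: pressed 4 mm down (about 12 N) it unlatches that drawer, which springs out again.
- left_push (a point): Middle of the grey finger mark on the front face of the left drawer, 34 mm above the bench; moves with the drawer. The drawer front is an upright white plate 64 mm wide, 8 mm thick, from 12 to 52 mm above the bench. It is 90 mm before the reader's front face when out, 40 mm when latched, 20 mm at the stop.
- right_push (a point): The same point on the right drawer.
- drawer_left (a joint): Travel of the left drawer in m: 0 = out, 0.050 = latched at the middle (reading) position, 0.070 = hard stop. Its spring pushes outwards, 2 N at 0 to 6 N at 0.070, plus damping of 1.4 N per 0.1 m/s. Let go from beyond 0.055 it comes back onto a sprung stop pin and stays at 0.050; let go sooner, it springs all the way out. Riding over the pin (0.03 to 0.05) takes up to 2 N more.
- drawer_right (a joint): Travel of the right drawer, the same mechanism and values.
- cassette_red: White plastic test cassette, 70 x 20 x 6 mm, 15 g, with a 26 mm long red band round the end nearer the drawer front; loose in the 4 mm deep recess of one of the two drawers (which one varies). Origin: centre of its underside, 22 mm above the bench; x along its length, into the reader. With its drawer out it lies 44 mm before the reader's front face.
- cassette_blue: The same cassette with a blue band, in the other drawer.
- start_key_top (a point): Centre of the top of the round green start key (24 mm diameter, top 72 mm above the bench) in a grey ring of 40 mm diameter, 62 mm high.
- start_key (a joint): Depth of the start key in m: 0 = up, 0.006 = fully down; sprung, about 1.5 N at the top to 5 N fully down; it counts as pressed beyond 0.003.
- dropper: Small white buffer dropper bottle with green cap, 24 mm diameter, 64 mm high, loose, standing beside the left drawer, about 175 mm left of the reader's middle. Origin at its underside.
- jar: White specimen jar with black cap, 56 mm diameter, 85 mm high, loose, to the right of the reader. Origin at its underside.
- timer: Square white timer lying flat, 56 x 56 x 20 mm, loose, to the left of the reader. Origin at its underside.
- pipette: White and blue hand pipette lying on the bench, about 236 mm long, 38 mm high, loose. Origin under the middle of its length, x towards its tip.
- tube_rack: Blue tube rack, 70 x 200 mm, 92 mm high with its capped tubes, fixed, to the far left. Origin at its underside.
- kit_box: White and purple carton of test pouches, 130 x 90 x 75 mm, loose, to the right. Origin at its underside.
Not all that is in view belongs to the job. What is shaped like the cassette_red but orange is not meant. What is shaped like the cassette_blue but orange is not meant.

How it is judged:
By the outcome, as a careful person would: the job done as asked, in the order asked, and still so for the second after the job is handed in, with the robot touching nothing.
It also fails if it takes over 42 s, if anything falls off the work surface, if the arm or the gripper's body presses on something with over 40 N, if the wrist force passes 120 N, or if a joint passes its speed limit or range.

## Working session

There is one attempt and no reset: what is moved stays moved. The work goes in short steps, Python scripts to look and compute and a tool call to move; the robot and the scene stay as the last step left them, time stands still between calls to the robot, and variables do not carry over. Pictures are saved under pics/ and viewed, at most 10 in all, crops included, and the job is handed in when it is done.

Besides the shell and the picture viewer there is one more tool, called after "Emit:" by a JSON object that holds its "fn" and its "kwargs", one argument or row to a line. jog_arm: Moves the arm, as the interface text tells. Its arguments: {"type":"object","properties":{"motion":{"type":"array"},"claw":{"type":"number"},"squeeze":{"type":"number"}},"required":["motion"]}

```bash
mkdir -p pics; ls
python3 - <<'E'
from cell import env
import cv2
o=env.get_obs(); print(o)
for n in("top","side"):
    p=env.camera_params(n); print(n,p)
    cv2.imwrite(f"pics/{n}0.png",env.read_camera(n)[:,:,::-1])
E
```

```text
pics
{'time_s': 0.0, 'qpos': array([-70.63916532,  18.43880992,  -4.01613744,  83.17612781,
         1.2957866 ,  78.53988121,  -3.26065111]), 'joint_velocities': array([ 0.04503539,  0.01413219, -0.03315368,  0.02787934,  0.02317668,
       -0.08350115, -0.01858683]), 'effort': array([-1.22933570e-04, -4.91300440e+01, -4.03965265e-01, -3.12520838e+01,
       -6.39312551e-02,  4.39739751e-02,  2.06351515e-04]), 'tool_pos': array([0.2066869 , 0.61567414, 0.22145369]), 'tool_rot': array([-1.79890472e+02,  6.35842589e-03,  1.61449029e+02]), 'force': array([-0.20193725,  0.60317074,  0.18374539]), 'wrist_torque': array([ 0.00962167, -0.01055213,  0.02186823]), 'grasp_force': 0.0, 'grip_width': 0.08691473679989657}
top {'fx': 468.82610191237444, 'fy': 468.82610191237444, 'cx': 283.5575082077917, 'cy': 209.74862858245152, 'extrinsics': array([[ 5.86127264e-03, -9.99965820e-01,  5.83124141e-03,
        -7.05290674e-04],
       [ 9.95186713e-01,  6.40350224e-03,  9.77875336e-02,
        -5.44947893e-01],
       [-9.78215316e-02,  5.23001457e-03,  9.95190231e-01,
        -1.29454726e+00],
       [ 0.00000000e+00,  0.00000000e+00,  0.00000000e+00,
         1.00000000e+00]])}
side {'fx': 529.3663923913149, 'fy': 529.3663923913149, 'cx': 286.49381502914576, 'cy': 215.65996943938106, 'extrinsics': array([[ 0.83254208, -0.55363271, -0.01909228, -0.47192812],
       [ 0.37576887,  0.53907929,  0.75378463, -0.26648443],
       [-0.40702757, -0.63473171,  0.65684413, -1.55060349],
       [ 0.        ,  0.        ,  0.        ,  1.        ]])}
```

View pics/top0.png

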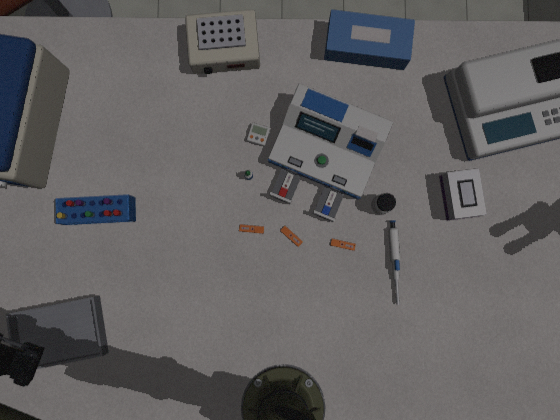

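View pics/side0.png

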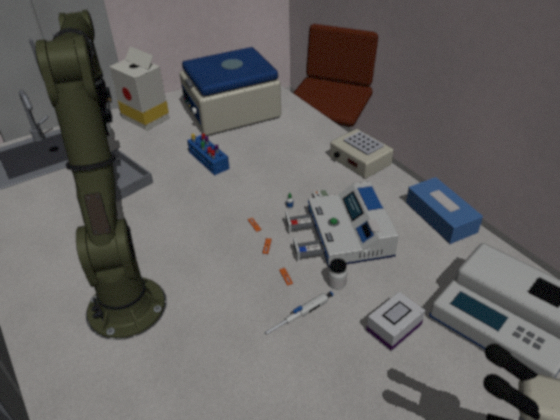

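Red is on the left drawer (285,187) and blue on the right drawer (328,205). The orange decoys lie loose on the bench at (252,229), (291,236) and (343,244). The start key is at (322,160). I'll check this with a close crop and an automatic measurement.

```bash
cat > h.py <<'E'
import numpy as np, cv2
from cell import env
def px2w(n,u,v,z):
    p=env.camera_params(n);E=p["extrinsics"];R,t=E[:3,:3],E[:3,3]
    d=R.T@np.array([(u-p["cx"])/p["fx"],-(v-p["cy"])/p["fy"],-1]);c=-R.T@t
    return c+d*(z-c[2])/d[2]
def w2px(n,P):
    p=env.camera_params(n);E=p["extrinsics"];q=E[:3,:3]@np.array(P)+E[:3,3]
    return p["cx"]+p["fx"]*q[0]/-q[2],p["cy"]-p["fy"]*q[1]/-q[2]
E
python3 - <<'E'
from h import *
im=cv2.imread("pics/top0.png");cv2.imwrite("pics/c0.png",cv2.resize(im[80:225,230:410],None,fx=4.1,fy=4.1,interpolation=cv2.INTER_CUBIC))
h=cv2.cvtColor(im,cv2.COLOR_BGR2HSV)
def cen(lo,hi,box):
    m=cv2.inRange(h,lo,hi);k=np.zeros_like(m);k[box[1]:box[3],box[0]:box[2]]=255;m&=k
    M=cv2.moments(m,True);return M["m10"]/M["m00"],M["m01"]/M["m00"],M["m00"]
for nm,lo,hi,b,z in(("key",(45,80,40),(85,255,255),(310,148,335,172),.072),("red",(0,150,60),(6,255,255),(270,170,300,205),.028),("blue",(100,120,60),(125,255,255),(312,190,340,220),.028)):
    c=cen(lo,hi,b);print(nm,c,px2w("top",c[0],c[1],z))
E
```

```text
key (321.5, 159.62962962962962, 54.0) [ 0.67971932 -0.10069848  0.072     ]
red (282.5, 191.92, 50.0) [0.59542121 0.00593662 0.028     ]
blue (325.80357142857144, 209.98214285714286, 56.0) [ 0.54491999 -0.11635132  0.028     ]
```

View pics/c0.png

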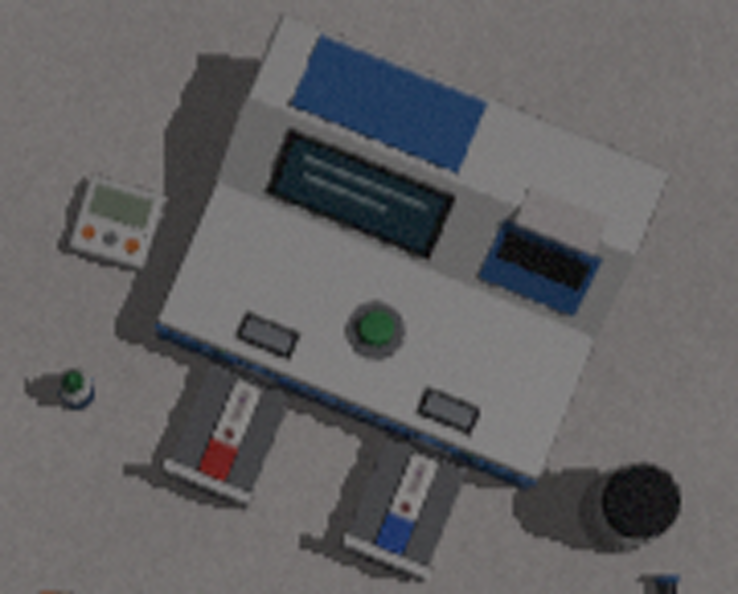

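The crop shows red in the left drawer at (285,188) and blue in the right at (327,206). Both drawers are out, and the key is at (322,160). The red-to-blue spacing comes out at 132 mm, as specified, so reader yaw ≈ -22.4°. The key sits at y≈0 in the reader frame, which is consistent. Next I move to a point in front of the left drawer with the claw shut.

Emit:
{"fn": "jog_arm", "kwargs": {
  "motion": [
    {"az": 3.8},
    {"x": -3.7,"y": -2.95},
    {"x": -3.7,"y": -2.95},
    {"x": -3.7,"y": -2.95},
    {"x": -3.7,"y": -2.95}
  ],
  "claw": -1,
  "squeeze": 10
}}

```text
$.motion[0]: bad value
```

Emit:
{"fn": "jog_arm", "kwargs": {
  "motion": [
    {"x": 0,"y": 0,"z": 0,"ax": 0,"ay": 0,"az": 3.8},
    {"x": -3.7,"y": -2.95,"z": 0,"ax": 0,"ay": 0,"az": 0},
    {"x": -3.7,"y": -2.95,"z": 0,"ax": 0,"ay": 0,"az": 0},
    {"x": -3.7,"y": -2.95,"z": 0,"ax": 0,"ay": 0,"az": 0},
    {"x": -3.7,"y": -2.95,"z": 0,"ax": 0,"ay": 0,"az": 0}
  ],
  "claw": -1,
  "squeeze": 10
}}

```text
time_s: 0.6
tool_pos: [0.2994, 0.4488, 0.222]
tool_rot: [-180.0, -0.0, 157.7]
force: [0.5, -0.4, 0.3]
grip_width: 0.0552
grasp_force: 0.0
```

Emit:
{"fn": "jog_arm", "kwargs": {
  "motion": [
    {"x": -3.7,"y": -2.95,"z": 0,"ax": 0,"ay": 0,"az": 0},
    {"x": -3.7,"y": -2.95,"z": 0,"ax": 0,"ay": 0,"az": 0},
    {"x": -3.7,"y": -2.95,"z": 0,"ax": 0,"ay": 0,"az": 0},
    {"x": -3.7,"y": -2.95,"z": 0,"ax": 0,"ay": 0,"az": 0},
    {"x": -3.7,"y": -2.95,"z": 0,"ax": 0,"ay": 0,"az": 0}
  ]
}}

```text
time_s: 1.1
tool_pos: [0.4143, 0.2421, 0.2224]
tool_rot: [180.0, -0.0, 157.7]
force: [1.6, -0.0, 0.5]
grip_width: 0.015
grasp_force: 0.0
```

Emit:
{"fn": "jog_arm", "kwargs": {
  "motion": [
    {"x": -3.7,"y": -2.95,"z": 0,"ax": 0,"ay": 0,"az": 0},
    {"x": -3.7,"y": -2.95,"z": 0,"ax": 0,"ay": 0,"az": 0},
    {"x": -3.7,"y": -2.95,"z": 0,"ax": 0,"ay": 0,"az": 0},
    {"x": 0,"y": 0,"z": 0,"ax": 0,"ay": 0,"az": 0},
    {"x": 0,"y": 0,"z": 0,"ax": 0,"ay": 0,"az": 0}
  ]
}}

```text
time_s: 1.6
tool_pos: [0.4829, 0.1189, 0.2222]
tool_rot: [-180.0, -0.0, 157.5]
force: [-1.2, -0.0, 0.0]
grip_width: 0.0005
grasp_force: 0.0
```

Emit:
{"fn": "jog_arm", "kwargs": {
  "motion": [
    {"x": -1.9,"y": -1.55,"z": 2,"ax": 0,"ay": 0,"az": 0},
    {"x": -1.9,"y": -1.55,"z": 2,"ax": 0,"ay": 0,"az": 0},
    {"x": -1.9,"y": -1.55,"z": 2,"ax": 0,"ay": 0,"az": 0},
    {"x": -1.9,"y": -1.55,"z": 2,"ax": 0,"ay": 0,"az": 0},
    {"x": 0,"y": 0,"z": 2,"ax": 0,"ay": 0,"az": 0}
  ]
}}

```text
time_s: 2.1
tool_pos: [0.5302, 0.0321, 0.1217]
tool_rot: [-179.9, 0.1, 157.5]
force: [0.0, -0.3, -0.5]
grip_width: 0.0001
grasp_force: 0.0
```

Run:
```python
from h import *
o=env.get_obs();print(o["time_s"],o["tool_pos"],o["tool_rot"])
w=env.read_camera("wrist")[:,:,::-1];t=env.read_camera("top")[:,:,::-1]
t=cv2.resize(t[120:260,230:370],(420,420),interpolation=cv2.INTER_CUBIC)
w=w[:, :380]if 0 else cv2.resize(w,(380,285))
c=np.zeros((420,800,3),np.uint8);c[:,:420]=t;c[:285,420:]=w
cv2.imwrite("pics/p1.png",c)
```

```text
2.1 [0.53023653 0.03205426 0.12166894] [-1.79946128e+02  5.66885699e-02  1.57542469e+02]
```

View pics/p1.png

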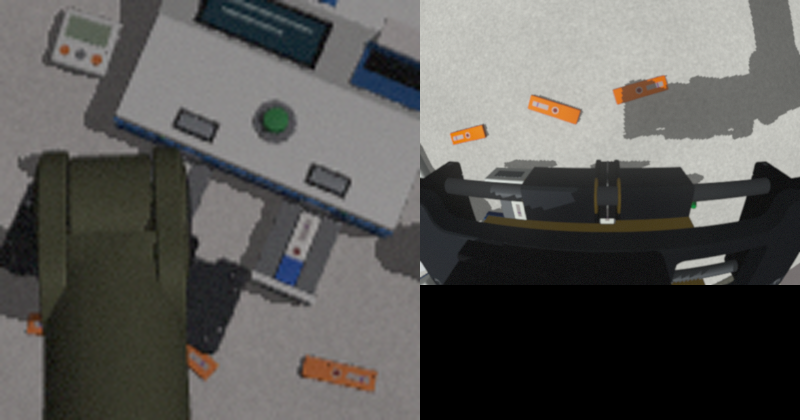

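The view shows the tool in front of the left drawer. The wrist camera faces away from the reader, and the orange decoys are clear of the fingers. I'll descend.

Emit:
{"fn": "jog_arm", "kwargs": {
  "motion": [
    {"x": 0,"y": 0,"z": 2.5,"ax": 0,"ay": 0,"az": 0},
    {"x": 0,"y": 0,"z": 2.5,"ax": 0,"ay": 0,"az": 0},
    {"x": 0,"y": 0,"z": 2.5,"ax": 0,"ay": 0,"az": 0},
    {"x": 0,"y": 0,"z": 1.9,"ax": 0,"ay": 0,"az": 0},
    {"x": 0,"y": 0,"z": 0,"ax": 0,"ay": 0,"az": 0}
  ]
}}

```text
time_s: 2.7
tool_pos: [0.5274, 0.0359, 0.0269]
tool_rot: [-179.9, -0.2, 157.8]
force: [-0.5, 0.5, 0.4]
grip_width: 0.0003
grasp_force: 0.0
```

Emit:
{"fn": "jog_arm", "kwargs": {
  "motion": [
    {"x": -0.8,"y": 0,"z": 0,"ax": 0,"ay": 0,"az": 0},
    {"x": -0.8,"y": 0,"z": 0,"ax": 0,"ay": 0,"az": 0},
    {"x": -0.6,"y": 0,"z": 0,"ax": 0,"ay": 0,"az": 0},
    {"x": -0.4,"y": 0,"z": 0,"ax": 0,"ay": 0,"az": 0},
    {"x": -0.4,"y": 0,"z": 0,"ax": 0,"ay": 0,"az": 0}
  ]
}}

```text
time_s: 3.2
tool_pos: [0.558, 0.0221, 0.029]
tool_rot: [180.0, 0.0, 157.6]
force: [-0.4, -1.4, -0.8]
grip_width: 0.0006
grasp_force: 0.0
```

Emit:
{"fn": "jog_arm", "kwargs": {
  "motion": [
    {"x": -0.3,"y": 0,"z": 0,"ax": 0,"ay": 0,"az": 0},
    {"x": -0.3,"y": 0,"z": 0,"ax": 0,"ay": 0,"az": 0},
    {"x": -0.3,"y": 0,"z": 0,"ax": 0,"ay": 0,"az": 0},
    {"x": -0.3,"y": 0,"z": 0,"ax": 0,"ay": 0,"az": 0},
    {"x": -0.3,"y": 0,"z": 0,"ax": 0,"ay": 0,"az": 0}
  ]
}}

```text
time_s: 3.7
tool_pos: [0.5706, 0.0169, 0.0284]
tool_rot: [-180.0, -0.1, 157.7]
force: [-2.4, -0.0, 1.1]
grip_width: 0.0004
grasp_force: 1.5
```

Run:
```python
from h import *
o=env.get_obs();print(o["time_s"],o["tool_pos"],o["force"])
R=np.array([.9245,-.381])
print((o["tool_pos"][:2]-[.5732,.0151])@R)
s=env.read_camera("side")[:,:,::-1]
cv2.imwrite("pics/s1.png",cv2.resize(s[170:290,240:400],(800,600),interpolation=cv2.INTER_CUBIC))
```

```text
3.7 [0.57058077 0.01686541 0.02838018] [-2.35072617 -0.00611059  1.09210395]
-0.003094096565245594
```

View pics/s1.png

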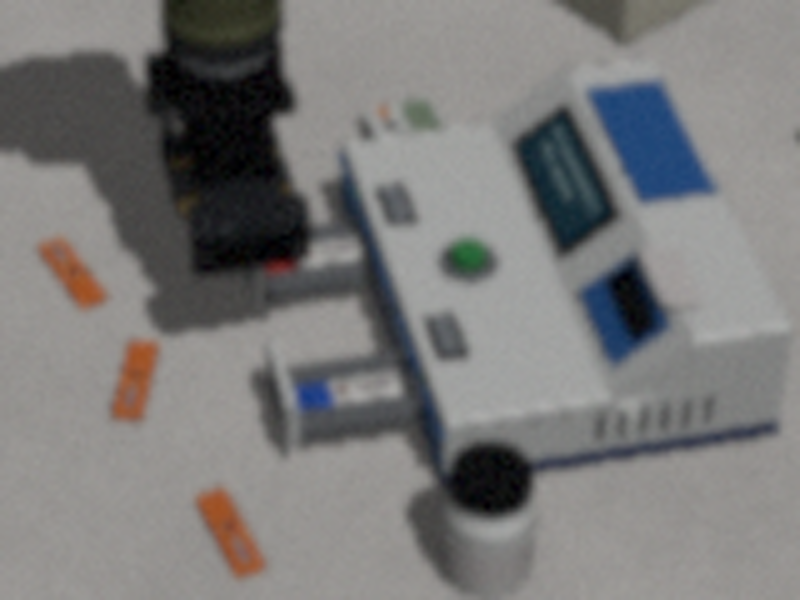

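The side view shows the fingers at the left drawer front, with the red band just visible at (283,267) in the crop. The 2.4 N force indicates contact. I'll push on slowly.

Emit:
{"fn": "jog_arm", "kwargs": {
  "motion": [
    {"x": -0.4,"y": 0,"z": 0,"ax": 0,"ay": 0,"az": 0},
    {"x": -0.4,"y": 0,"z": 0,"ax": 0,"ay": 0,"az": 0},
    {"x": -0.4,"y": 0,"z": 0,"ax": 0,"ay": 0,"az": 0},
    {"x": -0.4,"y": 0,"z": 0,"ax": 0,"ay": 0,"az": 0},
    {"x": -0.4,"y": 0,"z": 0,"ax": 0,"ay": 0,"az": 0}
  ]
}}

```text
time_s: 4.25
tool_pos: [0.5896, 0.0091, 0.0283]
tool_rot: [-180.0, -0.1, 157.7]
force: [-3.4, 1.8, -0.1]
grip_width: 0.0003
grasp_force: 2.1
```

Emit:
{"fn": "jog_arm", "kwargs": {
  "motion": [
    {"x": -0.4,"y": 0,"z": 0,"ax": 0,"ay": 0,"az": 0},
    {"x": -0.4,"y": 0,"z": 0,"ax": 0,"ay": 0,"az": 0},
    {"x": -0.4,"y": 0,"z": 0,"ax": 0,"ay": 0,"az": 0},
    {"x": -0.4,"y": 0,"z": 0,"ax": 0,"ay": 0,"az": 0},
    {"x": -0.4,"y": 0,"z": 0,"ax": 0,"ay": 0,"az": 0}
  ]
}}

```text
time_s: 4.75
tool_pos: [0.6077, 0.0015, 0.0283]
tool_rot: [-180.0, -0.1, 157.7]
force: [-5.2, 1.7, 0.8]
grip_width: 0.0003
grasp_force: 2.9
```

Run:
```python
from h import *
o=env.get_obs();print(o["time_s"],o["tool_pos"],o["force"])
R=np.array([.9245,-.381])
print((o["tool_pos"][:2]-[.5732,.0151])@R)
s=env.read_camera("side")[:,:,::-1]
cv2.imwrite("pics/s2.png",cv2.resize(s[170:290,240:400],(800,600),interpolation=cv2.INTER_CUBIC))
```

```text
4.75 [0.60774813 0.00154989 0.0283391 ] [-5.23701076  1.65306662  0.78900888]
0.03710233959090247
```

View pics/s2.png

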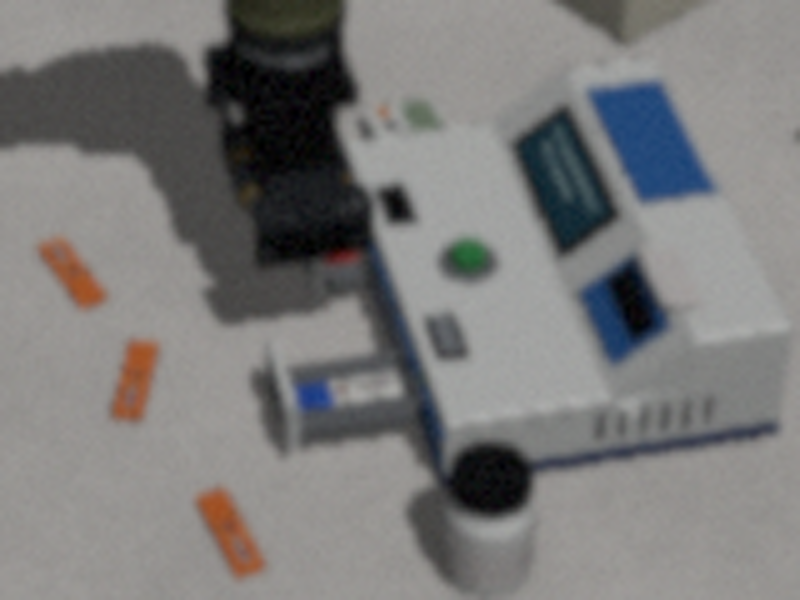

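The drawer is sliding in, with travel at about 46 mm. I'll go another 16 mm, slowly.

Emit:
{"fn": "jog_arm", "kwargs": {
  "motion": [
    {"x": -0.3,"y": 0,"z": 0,"ax": 0,"ay": 0,"az": 0},
    {"x": -0.3,"y": 0,"z": 0,"ax": 0,"ay": 0,"az": 0},
    {"x": -0.3,"y": 0,"z": 0,"ax": 0,"ay": 0,"az": 0},
    {"x": -0.3,"y": 0,"z": 0,"ax": 0,"ay": 0,"az": 0},
    {"x": -0.3,"y": 0,"z": 0,"ax": 0,"ay": 0,"az": 0}
  ]
}}

```text
time_s: 5.3
tool_pos: [0.6214, -0.0041, 0.0283]
tool_rot: [-180.0, -0.1, 157.7]
force: [-5.8, 2.2, 1.5]
grip_width: 0.0004
grasp_force: 3.0
```

Emit:
{"fn": "jog_arm", "kwargs": {
  "motion": [
    {"x": -0.1,"y": 0,"z": 0,"ax": 0,"ay": 0,"az": 0},
    {"x": 0,"y": 0,"z": 0,"ax": 0,"ay": 0,"az": 0},
    {"x": 0,"y": 0,"z": 0,"ax": 0,"ay": 0,"az": 0},
    {"x": 0,"y": 0,"z": 0,"ax": 0,"ay": 0,"az": 0},
    {"x": 0,"y": 0,"z": 0,"ax": 0,"ay": 0,"az": 0}
  ]
}}

```text
time_s: 5.8
tool_pos: [0.6226, -0.0046, 0.0283]
tool_rot: [-180.0, -0.1, 157.7]
force: [-4.1, 2.3, -0.2]
grip_width: 0.0005
grasp_force: 2.5
```

Emit:
{"fn": "jog_arm", "kwargs": {
  "motion": [
    {"x": 0.2,"y": 0,"z": 0,"ax": 0,"ay": 0,"az": 0},
    {"x": 0.3,"y": 0,"z": 0,"ax": 0,"ay": 0,"az": 0},
    {"x": 0.3,"y": 0,"z": 0,"ax": 0,"ay": 0,"az": 0},
    {"x": 0.3,"y": 0,"z": 0,"ax": 0,"ay": 0,"az": 0},
    {"x": 0.3,"y": 0,"z": 0,"ax": 0,"ay": 0,"az": 0}
  ]
}}

```text
time_s: 6.3
tool_pos: [0.6106, 0.0005, 0.0287]
tool_rot: [180.0, 0.1, 157.6]
force: [0.2, 0.6, 0.4]
grip_width: 0.0005
grasp_force: 0.0
```

Emit:
{"fn": "jog_arm", "kwargs": {
  "motion": [
    {"x": 0.5,"y": 0,"z": 0,"ax": 0,"ay": 0,"az": 0},
    {"x": 1,"y": 0,"z": 0,"ax": 0,"ay": 0,"az": 0},
    {"x": 1,"y": 0,"z": 0,"ax": 0,"ay": 0,"az": 0},
    {"x": 1,"y": 0,"z": 0,"ax": 0,"ay": 0,"az": 0},
    {"x": 0.5,"y": 0,"z": 0,"ax": 0,"ay": 0,"az": 0}
  ]
}}

```text
time_s: 6.8
tool_pos: [0.572, 0.0166, 0.0286]
tool_rot: [180.0, -0.0, 157.7]
force: [0.5, -0.9, 0.4]
grip_width: 0.0007
grasp_force: 0.0
```

Emit:
{"fn": "jog_arm", "kwargs": {
  "motion": [
    {"x": 0,"y": 0,"z": -2.5,"ax": 0,"ay": 0,"az": 0},
    {"x": 0,"y": 0,"z": -2.5,"ax": 0,"ay": 0,"az": 0},
    {"x": 0,"y": 0,"z": -2.5,"ax": 0,"ay": 0,"az": 0},
    {"x": 0,"y": 0,"z": -2.5,"ax": 0,"ay": 0,"az": 0},
    {"x": 0,"y": 0,"z": 0,"ax": 0,"ay": 0,"az": 0}
  ]
}}

```text
time_s: 7.3
tool_pos: [0.5756, 0.016, 0.1325]
tool_rot: [179.8, 0.4, 157.6]
force: [1.1, -0.8, 0.8]
grip_width: 0.0004
grasp_force: 0.0
```

Run:
```python
from h import *
o=env.get_obs();print(o["time_s"],o["tool_pos"],o["force"])
s=env.read_camera("side")[:,:,::-1]
cv2.imwrite("pics/s3.png",cv2.resize(s[170:290,240:400],(800,600),interpolation=cv2.INTER_CUBIC))
a=np.array([.6312,-.0803]);R=np.array([.9245,-.381]);L=np.array([.381,.9245])
for t in(0,.05,.07):
    q=w2px("side",[*(a+R*(-.09+t)+L*.034),.052]);print(t,(q[0]-240)*5,(q[1]-170)*5)
```

```text
7.3 [0.57559688 0.01598449 0.13248335] [ 1.10180669 -0.82813934  0.76067263]
0 235.76790766920425 265.4490981105289
0.05 310.2436012354471 254.51864399055225
0.07 339.87318399607545 250.1700467576707
```

View pics/s3.png

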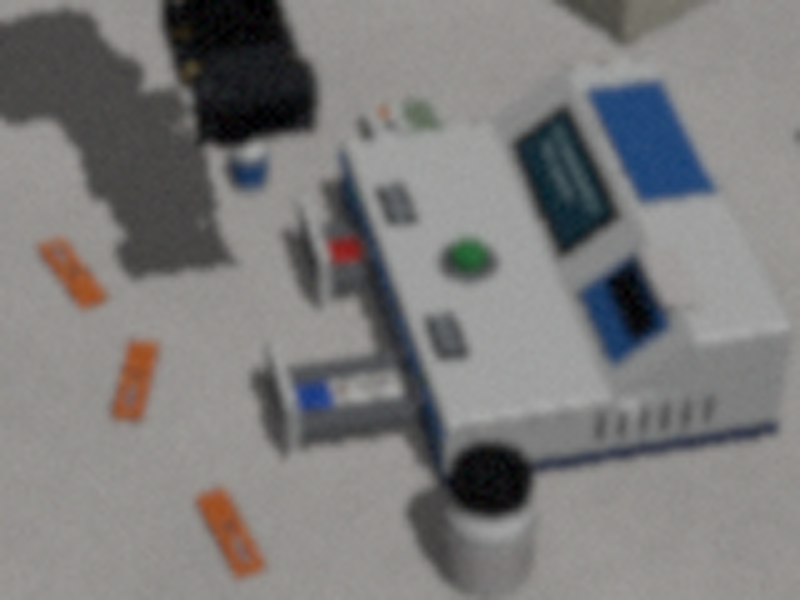

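The drawer has latched at mid-position: its front stands at about (318,255) in the crop, against a predicted (310,254). The red cassette is inside it and the blue drawer is untouched. Next is the key.

Emit:
{"fn": "jog_arm", "kwargs": {
  "motion": [
    {"x": -3.6,"y": -1.7,"z": 0,"ax": 0,"ay": 0,"az": 0},
    {"x": -3.6,"y": -1.7,"z": 0,"ax": 0,"ay": 0,"az": 0},
    {"x": -3.6,"y": -1.7,"z": 0,"ax": 0,"ay": 0,"az": 0},
    {"x": -3.3,"y": -1.7,"z": 0,"ax": 0,"ay": 0,"az": 0},
    {"x": 0,"y": 0,"z": 0,"ax": 0,"ay": 0,"az": 0}
  ]
}}

```text
time_s: 7.85
tool_pos: [0.6781, -0.107, 0.1264]
tool_rot: [-179.7, 0.0, 157.3]
force: [0.6, -0.7, -0.4]
grip_width: 0.0007
grasp_force: 0.0
```

Emit:
{"fn": "jog_arm", "kwargs": {
  "motion": [
    {"x": 0,"y": 0,"z": 1,"ax": 0,"ay": 0,"az": 0},
    {"x": 0,"y": 0,"z": 1,"ax": 0,"ay": 0,"az": 0},
    {"x": 0,"y": 0,"z": 1,"ax": 0,"ay": 0,"az": 0},
    {"x": 0,"y": 0,"z": 1,"ax": 0,"ay": 0,"az": 0},
    {"x": 0,"y": 0,"z": 0,"ax": 0,"ay": 0,"az": 0}
  ]
}}

```text
time_s: 8.35
tool_pos: [0.676, -0.0993, 0.0863]
tool_rot: [-180.0, -0.2, 157.7]
force: [0.1, -0.4, -0.4]
grip_width: 0.0004
grasp_force: 0.0
```

Emit:
{"fn": "jog_arm", "kwargs": {
  "motion": [
    {"x": -0.4,"y": 0,"z": 0.4,"ax": 0,"ay": 0,"az": 0},
    {"x": 0,"y": 0,"z": 0.4,"ax": 0,"ay": 0,"az": 0},
    {"x": 0,"y": 0,"z": 0.4,"ax": 0,"ay": 0,"az": 0},
    {"x": 0,"y": 0,"z": 0.2,"ax": 0,"ay": 0,"az": 0},
    {"x": 0,"y": 0,"z": 0,"ax": 0,"ay": 0,"az": 0}
  ]
}}

```text
time_s: 8.85
tool_pos: [0.6811, -0.1022, 0.0742]
tool_rot: [-180.0, -0.0, 157.6]
force: [-0.4, -0.0, 0.5]
grip_width: 0.0004
grasp_force: 0.0
```

Emit:
{"fn": "jog_arm", "kwargs": {
  "motion": [
    {"x": 0,"y": 0,"z": 0.2,"ax": 0,"ay": 0,"az": 0},
    {"x": 0,"y": 0,"z": 0.2,"ax": 0,"ay": 0,"az": 0},
    {"x": 0,"y": 0,"z": 0.1,"ax": 0,"ay": 0,"az": 0},
    {"x": 0,"y": 0,"z": 0,"ax": 0,"ay": 0,"az": 0},
    {"x": 0,"y": 0,"z": 0,"ax": 0,"ay": 0,"az": 0}
  ]
}}

```text
time_s: 9.35
tool_pos: [0.6816, -0.1022, 0.07]
tool_rot: [180.0, 0.0, 157.6]
force: [-0.5, -0.1, 3.4]
grip_width: 0.0003
grasp_force: 1.4
```

Emit:
{"fn": "jog_arm", "kwargs": {
  "motion": [
    {"x": 0,"y": 0,"z": 0.15,"ax": 0,"ay": 0,"az": 0},
    {"x": 0,"y": 0,"z": 0.15,"ax": 0,"ay": 0,"az": 0},
    {"x": 0,"y": 0,"z": 0,"ax": 0,"ay": 0,"az": 0},
    {"x": 0,"y": 0,"z": 0,"ax": 0,"ay": 0,"az": 0},
    {"x": 0,"y": 0,"z": 0,"ax": 0,"ay": 0,"az": 0}
  ]
}}

```text
time_s: 9.85
tool_pos: [0.6816, -0.1022, 0.0669]
tool_rot: [180.0, 0.0, 157.6]
force: [-0.0, -0.2, 4.4]
grip_width: 0.0003
grasp_force: 2.3
```

The key is about 5 mm down at 4.4 N. I'll lift off and check.

Emit:
{"fn": "jog_arm", "kwargs": {
  "motion": [
    {"x": 0,"y": 0,"z": -0.5,"ax": 0,"ay": 0,"az": 0},
    {"x": 0,"y": 0,"z": -2,"ax": 0,"ay": 0,"az": 0},
    {"x": 0,"y": 0,"z": -3,"ax": 0,"ay": 0,"az": 0},
    {"x": 0,"y": 0,"z": -3,"ax": 0,"ay": 0,"az": 0},
    {"x": 0,"y": 0,"z": -2,"ax": 0,"ay": 0,"az": 0}
  ]
}}

```text
time_s: 10.35
tool_pos: [0.6812, -0.1021, 0.1731]
tool_rot: [180.0, 0.0, 157.6]
force: [1.2, 0.9, 0.9]
grip_width: 0.0003
grasp_force: 0.0
```

Emit:
{"fn": "jog_arm", "kwargs": {
  "motion": [
    {"x": 0,"y": 0,"z": -1,"ax": 0,"ay": 0,"az": 0},
    {"x": 0,"y": 0,"z": 0,"ax": 0,"ay": 0,"az": 0},
    {"x": 0,"y": 0,"z": 0,"ax": 0,"ay": 0,"az": 0},
    {"x": 0,"y": 0,"z": 0,"ax": 0,"ay": 0,"az": 0},
    {"x": 0,"y": 0,"z": 0,"ax": 0,"ay": 0,"az": 0}
  ]
}}

```text
time_s: 10.85
tool_pos: [0.6806, -0.102, 0.18]
tool_rot: [-180.0, -0.1, 157.6]
force: [0.3, 0.2, -0.6]
grip_width: 0.0003
grasp_force: 0.0
```

Run:
```python
from h import *
o=env.get_obs();print(o["time_s"],o["tool_pos"],o["force"])
s=env.read_camera("side")[:,:,::-1]
cv2.imwrite("pics/s4.png",cv2.resize(s[170:290,240:400],(800,600),interpolation=cv2.INTER_CUBIC))
```

```text
10.85 [ 0.68056023 -0.10196514  0.17998148] [ 0.31075459  0.22599809 -0.59659979]
```

View pics/s4.png

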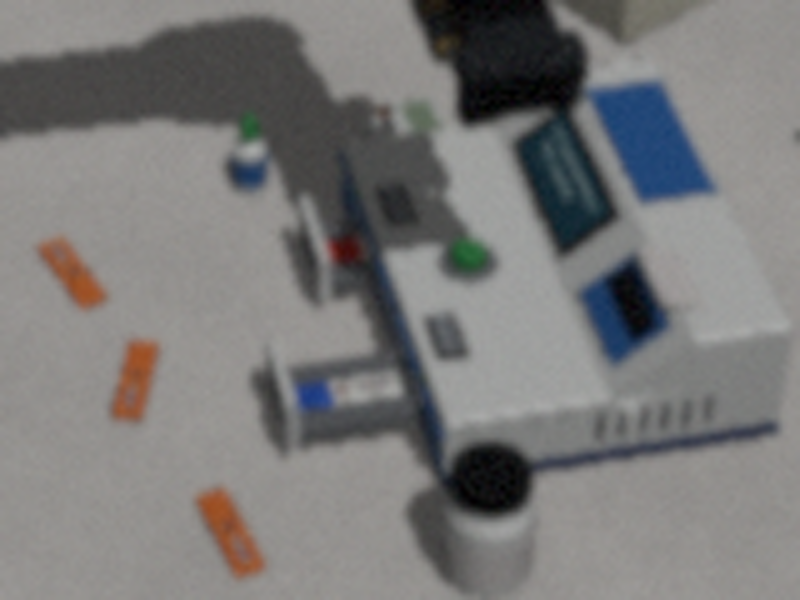

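The left (red) drawer is still latched at (318,250), the blue drawer is out at (285,395), the key is back up at (468,253), and the dropper and jar are in place. I'm handing in.

```bash
python3 -c "
from cell import env
print(env.sign_off())"
```

```text
the job is handed in; nothing more can be done
None
```

The red-cassette drawer is latched at its reading position, the green start key was then pressed about 5 mm, the blue drawer stayed out, and the job was handed in at about 11 s; no verdict came back.

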